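Load the ware carrier and latch its gate

ROBOT

A 6-joint arm with a two-finger parallel gripper is mounted at the origin on the work surface. World frame = base frame: x ahead of the robot, y to its left, z up, the work surface at z = 0. Lengths are in m, angles in rad, forces in N, time in s.
With the tool pointing down it reaches from about 0.275 to 0.75 m from the base axis. Payload 10.2 kg.
Tool frame: the origin (TCP) lies on the front face of the gripper's body, between the roots of the fingers; the fingertips stand 64 mm ahead of it and the grasp point (between the pads) lies 45 mm ahead of it; z points along the fingers, y is the line along which they close (so a half turn about z gives the same grasp; the last joint's range is limited). The gripper opens to 88 mm and grips with 3 to 60 N. Pads are 18 mm wide; open, the fingers measure 123 mm over their backs; the gripper's body (75 mm by 187 mm) begins 45 mm behind the grasp point.
Start: joints at [1.102, 0.313, 1.498, -0, 1.331, -0.223], TCP at [0.128, 0.509, 0.303] pointing down, gripper open.
Joint ranges: [-2.94, 2.94], [-0.97, 2.17], [0.19, 2.56], [-1.23, 4.37], [0.02, 3.11], [-2.88, 2.88]. Speed limits (rad/s): [2.39, 2.39, 3.01, 3.14, 3.14, 3.14].

INTERFACE

Orientations are given as a unit quaternion [w, x, y, z].
In Python, from cell import arm gives the robot as it stands.
- The arm moves only by the tool arm_command, never from a script. Its arguments are lists of equal length, an entry for each row: "dp": the shift along the world's x, y, z normalised to -1 to 1, where 1 is 3 cm, a list of three; "turn": the turn, a rotation vector about the world's x, y, z normalised to -1 to 1, where 1 is 0.1 rad, a list of three; "fingers": the closure, from 0 (fully open) to 1 (shut). A call has 1 to 5 rows; each row shifts and turns the commanded pose from where the row before left it; what a row does not reach is not made up. A row lasts 1/10 s, in which the tool goes at most 50 mm and 8.59 degrees, less where a joint would pass 70% of its speed; a pose out of reach is approached as far as the arm can. A call with a number of a shift or a turn outside -1 to 1 is refused whole. A call with a gripper value outside its range is refused whole. The fingers move at their own pace and stop on an object; the grip force is fixed at half the most. Time passes only in rows, so rows that do not move let the fingers close. It gives the time, the measured TCP pose, the force, the opening and the grip force at its end, in the units of the state.
- arm.observe(): the state, without advancing time (a new reading comes with each control period).
- arm.camera(name): name is "scene" or "top"; returns a dict with "img" (400x640x3 uint8, blue, green, red), "camera_matrix" (3x3 intrinsics, pixels), "R" (3x3) and "t" (3): a world point X has camera coordinates R X + t. Camera axes: x right, y down, z forward; pixel columns grow to the right and rows downward; lengths in m; the calibration is good to about 2 mm. A picture is of the moment at which its call begins. There is no depth.
- arm.sign_off(): hands the job in; it is judged then, once.
The state is a dict: "time_s": time; "joints": joint angles; "dq": joint speeds; "effort": joint torques, N m; "tool_pos": TCP position; "orientation": TCP orientation; "force": force on the tool from outside, world axes, zero at the start; "wrist_torque": the same for the moment, N m; "gripper_width": finger opening in m; "finger_force": force on a finger pad.
Only numpy, scipy, OpenCV 4.12 (cv2) and the standard library are available. Lean on these libraries where they do the work, as an engineer would, in place of code of your own. Each camera call takes 0.05 s, during which the arm holds its last target. There are 200 camera calls.

TASK

Push the ware board with the raw pot standing on it fully home into the open-topped carrier, until it rests against the back wall and with the pot still upright on it. Then swing the carrier's gate shut and press it gently near its free edge, just until the sprung tongue rides over the strike and snaps in, so that the gate stays shut when you let go. Leave the other pieces on the bench where they are.

Things in the scene. Friction and masses are not known exactly. Their poses are not given: they have to be found in the camera images.
- carrier: open-topped plywood box fixed to the bench; origin on the bench, under the middle of its walls. -x: open front, +x: back, z up. Base 12 mm thick, x -210 to +100 mm, so an apron lies before the opening. Side walls: inner faces y = +88 and -88 mm, x -100 to +100 mm; back wall: inner face x = +90 mm; tops 85 mm above the bench. Nothing on it is higher than 96 mm
- cleat_face (a point): middle of the outer (-x) face of the cleat along the front edge of the loose ware board, the place to push it; cleat 168 mm wide, 24 to 46 mm above the bench. Axes as the carrier's. Home: this point at carrier x = -110 mm. It starts 50 to 110 mm short of that, sticking out of the front
- board: the ware board, origin under its middle: 200 mm long (x), 168 mm wide, 12 mm thick, about 0.45 kg, loose on the carrier's base between the side walls with 4 mm play each side; home when its back edge meets the back wall
- pot_mid (a point): centre, half-way up, of the raw clay pot standing loose on the board: round cup, 72 mm across the rim, 68 mm high, about 0.25 kg; z axis up
- gate (a joint): gate angle, rad: 0 = shut at the strike's middle setting, grows as it opens outwards to the carrier's +y side. A light hinge spring holds it at about 1.6 and swings it open again from anywhere if not latched (2 N at the free edge). The strike's bracket is slotted, set up to 12 mm in or out, so the latching angle lies anywhere from -0.06 to +0.065: not known beforehand, only felt
- gate_hinge (a point): at bench level on the gate's upright hinge axis, which is at carrier x = -146, y = +105 mm; turns with the gate. The gate's wooden panel runs 200 mm from it along its own -y, is 16 mm thick (x -8 to +8 mm), 18 to 88 mm above the bench; its -x face is the outer one, pushed to shut it. The gate must not be pressed with more than 22 N
- push_face (a point): place to push: on the gate's outer face, 168 mm from the hinge axis, 53 mm above the bench; axes as the panel's. The push felt here: about 2 N until some 15 mm before latching, rising to about 9 N as the tongue rides up the strike, dropping over the crest; 4 to 6 mm farther the tongue is fully out behind the strike and a rubber buffer is met, about 8 N per mm
- tongue_tip (a point): tip of the sprung steel tongue in the gate's free edge, 57 to 79 mm above the bench, standing out 9 mm, sloped on its inner (+x) side; the strike is an upright 6 mm steel pin in a bracket on the carrier's -y side wall
- bowl: bystander: yellow bowl, 110 mm across, 50 mm high; origin at its underside
- jar: bystander: lidded terracotta jar, 100 mm across, 100 mm high with its knob; origin at its underside
- rolling_pin: bystander: wooden rolling pin, 42 mm thick, 250 mm long along its x axis; origin on its underside, mid-length

How it is judged:
On the way, in this order (a step that is already met when the one before it is completed fails the run):
1. the ware board is pushed home against the carrier's back wall (x of cleat_face in the frame of carrier above -0.118 m), for 0.2 s.
2. the gate is pushed shut (value of joint gate below 0.085 rad), for 0.2 s.
At the end, for the whole second after the job is handed in: the board is home (within 8 mm of the back wall), the pot stands upright on it inside the carrier, and the gate, let go, stays latched shut (below 0.085 rad; unlatched it springs open) (x of cleat_face in the frame of carrier above -0.118 m and value of joint gate below 0.085 rad and angle between pot_mid's own z axis and vertical below 0.15 rad and x of pot_mid in the frame of cleat_face above 0.04 m and z of pot_mid in the frame of carrier between 0.05 and 0.066 m); the robot touches nothing.
It fails at once if the gate is pressed with more than 22 N (contact force between any of the fingers, the arm and gate above 22 N).
It fails at once if the pot is tipped (angle between pot_mid's own z axis and vertical above 0.4 rad).
It fails at once if the bowl, jar or rolling pin is knocked away (moved over 40 mm) (distance of any of bowl, jar, rolling_pin from where it was at the start of the episode above 0.04 m).
It also fails if it takes over 61 s, if anything falls off the work surface, if the arm or the gripper's body presses on something with over 40 N, if the wrist force passes 120 N, or if a joint passes its speed limit or range.

## Working session

There is one attempt and no reset: what is moved stays moved. The work goes in short steps, Python scripts to look and compute and a tool call to move; the robot and the scene stay as the last step left them, time stands still between calls to the robot, and variables do not carry over. Pictures are saved under pics/ and viewed, at most 10 in all, crops included, and the job is handed in when it is done.

Besides the shell and the picture viewer there is one more tool, called as a command line: name --argument value ..., lists and objects as JSON in quotes. arm_command: Moves the arm, as the interface text tells. Scaled input: -1 to 1 covers 3 cm each way for a shift and 0.1 rad each way for a turn. Its arguments: {"type":"object","properties":{"dp":{"type":"array"},"turn":{"type":"array"},"fingers":{"type":"array"}},"required":["dp","turn","fingers"]}

```bash
mkdir -p pics
python3 - <<'E'
from cell import arm
import cv2,numpy as np
for n in("scene","top"):
    c=arm.camera(n);cv2.imwrite(f"pics/{n}0.png",c["img"]);np.savez(f"{n}.npz",K=c["camera_matrix"],R=c["R"],t=c["t"]);print(n,c["camera_matrix"].tolist(),(-c["R"].T@c["t"]).tolist(),c["R"].tolist())
print(arm.observe())
E
```

```text
scene [[442.4051416165057, 0.0, 322.7100736603182], [0.0, 442.4051416165057, 202.94544089562012], [0.0, 0.0, 1.0]] [1.0815370195223437, 0.5687510839137815, 0.8393269259992061] [[-0.7582514808378881, 0.6518787358555339, 0.010430989720086296], [0.45401944408433564, 0.5394527589572216, -0.7091241536196554], [-0.46788998300936135, -0.5329585674260549, -0.7050064745849264]]
top [[495.54219543065176, 0.0, 309.8294046025626], [0.0, 495.54219543065176, 189.87802325714864], [0.0, 0.0, 1.0]] [0.3509317257307947, 0.012057155903019985, 1.2447628559237252] [[0.002212952653606367, -0.9999372971269873, -0.010977461224161043], [-0.9818994085246437, -9.37373480442442e-05, -0.18940312234032572], [0.18939021722229404, 0.01119790282529033, -0.9818380480470329]]
{'time_s': 0.1, 'joints': array([ 1.10161393e+00,  3.13356311e-01,  1.49835187e+00,  2.84833504e-05,
        1.33097883e+00, -2.23444883e-01]), 'dq': array([-1.39893215e-03,  4.49857463e-04, -3.17677198e-03,  7.70885111e-05,
        1.66771808e-03,  1.73152138e-03]), 'effort': array([ 3.12680524e-03, -4.02812505e+01, -2.52643687e+01,  6.96009072e-02,
        3.41796165e-02, -3.33317689e-05]), 'tool_pos': array([0.12768012, 0.50908817, 0.30224105]), 'orientation': array([-1.98740183e-04,  1.22563183e-01,  9.92460562e-01, -5.09994617e-04]), 'force': array([-0.20158742,  0.79874474,  0.44532326]), 'wrist_torque': array([-0.0325899 , -0.00674438, -0.02321644]), 'finger_force': 0.0, 'gripper_width': 0.08819099348932546}
```

View pics/top0.png

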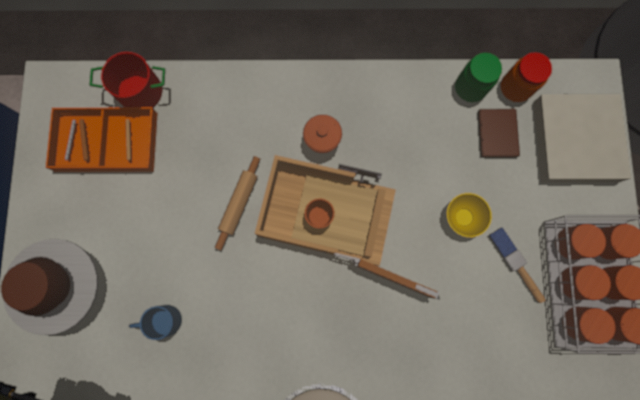

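View pics/scene0.png

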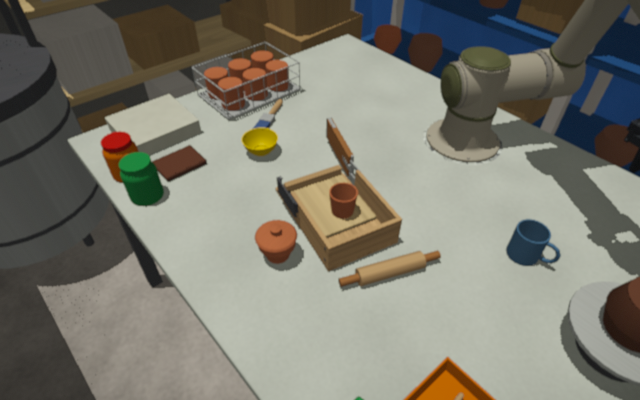

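Run:
```python
import cv2
a=cv2.imread("pics/top0.png")[140:310,240:450];cv2.imwrite("pics/c1.png",cv2.resize(a,None,fx=3.5,fy=3.5,interpolation=cv2.INTER_CUBIC))
```

```text
(no output)
```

View pics/c1.png

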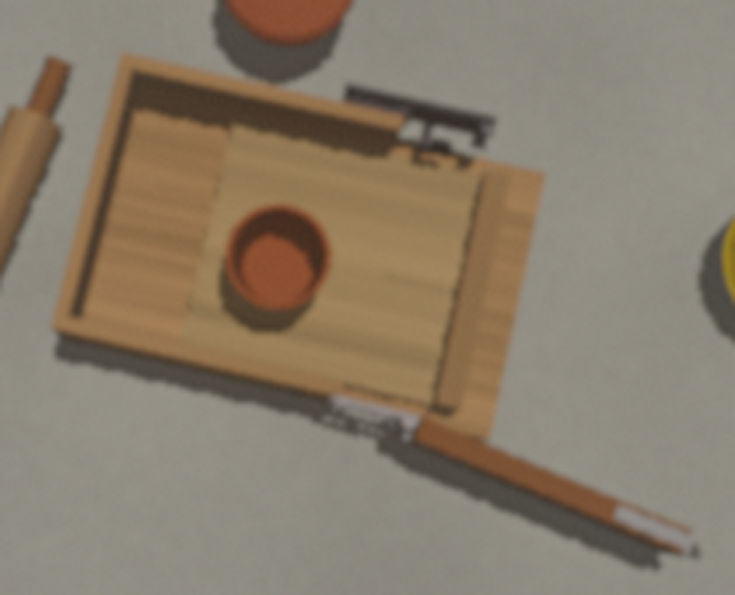

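```bash
cat > h.py <<'E'
import numpy as np
from scipy.optimize import least_squares
C=np.load("top.npz");K,R,t=C["K"],C["R"],C["t"]
def proj(X):
    q=K@(R@np.asarray(X,float)+t);return q[:2]/q[2]
def ray(u,v,z):
    d=R.T@np.linalg.solve(K,[u,v,1]);c=-R.T@t;return c+d*(z-c[2])/d[2]
def toW(p,P):
    c,s=np.cos(p[2]),np.sin(p[2]);return np.array([p[0]+c*P[0]-s*P[1],p[1]+s*P[0]+c*P[1],P[2]])
def toC(p,X):
    c,s=np.cos(p[2]),np.sin(p[2]);d=X[:2]-p[:2];return np.array([c*d[0]+s*d[1],-s*d[0]+c*d[1],X[2]])
E
python3 - <<'E'
from h import *
cr=lambda u,v:np.array([u/3.5+240-.36,v/3.5+140-.36])
def res(p):
    w=p[3]
    L=[((.09,-.088,.085),(133,73)),((.09,.088,.085),(72,316)),((.1,-w,.085),(123,57)),((.1,w,.085),(55,328)),((-.21,-w,.012),(543,175)),((-.21,w,.012),(490,437))]
    return np.concatenate([proj(toW(p,a))-cr(*b) for a,b in L])
s=least_squares(res,[.35,0.05,1.5,.1]);p=s.x;print(p,s.fun.round(2));np.save("p.npy",p)
for n,(u,v),z in[("cleat o",(507,178),.046),("cleat o",(457,411),.046),("cleat i",(484,175),.046),("cleat i",(435,405),.046),("boardback",(233,127),.024),("boardback",(185,338),.024),("pot rim",(278,258),.092),("hinge",(412,428),.088),("gate end",(690,530),.088),("gate end in",(693,545),.088),("strike",(430,150),.085),("bracket",(490,125),.085),("bracket l",(345,92),.085)]:
    X=ray(*cr(u,v),z);print(n,X.round(4),(1000*toC(p,X)).round(1))
print("hinge",toW(p,(-.146,.105,0)))
E
```

```text
[0.5425271  0.03530573 1.3444902  0.09615592] [-0.05 -0.66 -0.48  0.78 -0.4  -0.18 -0.6  -0.23  0.86  0.1   0.75  0.09]
cleat o [ 0.5806 -0.1579  0.046 ] [-179.7  -80.5   46. ]
cleat o [ 0.4181 -0.1194  0.046 ] [-178.7   86.5   46. ]
cleat i [ 0.5828 -0.1418  0.046 ] [-163.6  -79.    46. ]
cleat i [ 0.4222 -0.1045  0.046 ] [-163.2   85.9   46. ]
boardback [0.6223 0.0352 0.024 ] [ 17.8 -77.7  24. ]
boardback [0.4701 0.0685 0.024 ] [16.  78.1 24. ]
pot rim [0.5172 0.0034 0.092 ] [-36.8  17.5  92. ]
hinge [ 0.4046 -0.0849  0.088 ] [-148.1  107.5   88. ]
gate end [ 0.339  -0.2649  0.088 ] [-338.2  131.    88. ]
gate end in [ 0.3294 -0.2664  0.088 ] [-341.8  140.    88. ]
strike [ 0.5926 -0.1004  0.085 ] [-121.   -79.3   85. ]
bracket [ 0.6101 -0.1417  0.085 ] [-157.4 -105.5   85. ]
bracket l [ 0.6333 -0.0428  0.085 ] [ -55.8 -106.    85. ]
hinge [ 0.40744501 -0.08341171  0.        ]
```

arm_command --dp '[[0.48, -0.944, 0], [0.48, -0.944, 0], [0.48, -0.944, 0], [0.48, -0.944, 0], [0.48, -0.944, 0]]' --turn '[[0, 0, -0.62], [0, 0, -0.62], [0, 0, -0.62], [0, 0, -0.62], [0, 0, -0.62]]' --fingers '[0.3, 0.3, 0.3, 0.3, 0.3]'

```text
time_s: 0.6
tool_pos: [0.2, 0.3664, 0.3025]
orientation: [-0.0, 0.275, 0.961, -0.0]
force: [0.9, -0.1, -1.0]
gripper_width: 0.062
finger_force: 0.0
```

arm_command --dp '[[0.48, -0.944, 0], [0.48, -0.944, 0], [0.48, -0.944, 0], [0.48, -0.944, 0], [0.48, -0.944, 0]]' --turn '[[0, 0, -0.62], [0, 0, -0.62], [0, 0, -0.62], [0, 0, -0.62], [0, 0, -0.62]]' --fingers '[0.3, 0.3, 0.3, 0.3, 0.3]'

```text
time_s: 1.1
tool_pos: [0.272, 0.2248, 0.3026]
orientation: [-0.0, 0.421, 0.907, -0.0]
force: [0.3, -0.0, 0.6]
gripper_width: 0.0617
finger_force: 0.0
```

arm_command --dp '[[0.48, -0.944, 0], [0.48, -0.944, 0], [0.48, -0.944, 0], [0.48, -0.944, 0], [0.48, -0.944, 0]]' --turn '[[0, 0, -0.62], [0, 0, -0.62], [0, 0, -0.62], [0, 0, -0.62], [0, 0, -0.62]]' --fingers '[0.3, 0.3, 0.3, 0.3, 0.3]'

```text
time_s: 1.6
tool_pos: [0.344, 0.0831, 0.3027]
orientation: [-0.0, 0.556, 0.831, -0.0]
force: [0.7, 0.2, -0.7]
gripper_width: 0.0617
finger_force: 0.0
```

arm_command --dp '[[0.48, -0.944, 0], [0.48, -0.944, 0], [0.48, -0.944, 0], [0.48, -0.944, 0], [0.48, -0.944, 0]]' --turn '[[0, 0, -0.62], [0, 0, -0.62], [0, 0, -0.62], [0, 0, -0.62], [0, 0, -0.62]]' --fingers '[0.3, 0.3, 0.3, 0.3, 0.3]'

```text
time_s: 2.1
tool_pos: [0.4161, -0.0585, 0.3025]
orientation: [-0.0, 0.677, 0.736, -0.0]
force: [0.3, -0.3, 0.3]
gripper_width: 0.0618
finger_force: 0.0
```

arm_command --dp '[[0.48, -0.944, 0], [0.48, -0.944, 0], [0.48, -0.944, 0], [0.48, -0.944, 0], [0.48, -0.944, 0]]' --turn '[[0, 0, -0.62], [0, 0, -0.62], [0, 0, -0.62], [0, 0, -0.62], [0, 0, -0.62]]' --fingers '[0.3, 0.3, 0.3, 0.3, 0.3]'

```text
time_s: 2.6
tool_pos: [0.4881, -0.2, 0.3023]
orientation: [-0.0, 0.783, 0.622, -0.0]
force: [-0.1, 0.6, -0.0]
gripper_width: 0.062
finger_force: 0.0
```

```bash
cat > st.py <<'E'
from h import *
from cell import arm
from scipy.spatial.transform import Rotation as Ro
p=np.load("p.npy");o=arm.observe();q=o["orientation"];M=Ro.from_quat(np.r_[q[1:],q[0]]).as_matrix()
a=p[2];F=o["force"];c,s=np.cos(a),np.sin(a)
print("t",round(o["time_s"],2),"tcp",o["tool_pos"].round(4),"carr",(1000*toC(p,o["tool_pos"])).round(1),"tooly",M[:,1].round(4),"z",M[:,2].round(3),"Fc",(c*F[0]+s*F[1]).round(2),(c*F[1]-s*F[0]).round(2),F[2].round(2),"w",round(o["gripper_width"],4),"j",o["joints"].round(2))
E
python3 st.py
```

```text
t 2.6 tcp [ 0.4881 -0.2     0.3023] carr [-2.415e+02  2.000e-01  3.023e+02] tooly [ 9.742e-01 -2.258e-01 -7.000e-04] z [-0.001  0.    -1.   ] Fc 0.57 0.26 -0.02 w 0.062 j [-0.61  0.32  1.49  0.    1.33 -0.38]
```

arm_command --dp '[[0, 0, -0.674], [0, 0, -0.674], [0, 0, -0.674], [0, 0, -0.674], [0, 0, -0.674]]' --turn '[[0, 0, 0], [0, 0, 0], [0, 0, 0], [0, 0, 0], [0, 0, 0]]' --fingers '[0.3, 0.3, 0.3, 0.3, 0.3]'

```text
time_s: 3.1
tool_pos: [0.4876, -0.1987, 0.2005]
orientation: [-0.0, 0.782, 0.623, -0.0]
force: [-0.1, 0.4, -0.7]
gripper_width: 0.0616
finger_force: 0.0
```

arm_command --dp '[[0, 0, -0.674], [0, 0, -0.674], [0, 0, -0.674], [0, 0, -0.674], [0, 0, -0.674]]' --turn '[[0, 0, 0], [0, 0, 0], [0, 0, 0], [0, 0, 0], [0, 0, 0]]' --fingers '[0.3, 0.3, 0.3, 0.3, 0.3]'

```text
time_s: 3.6
tool_pos: [0.4876, -0.1987, 0.0995]
orientation: [-0.0, 0.782, 0.623, -0.0]
force: [-0.2, 0.0, -0.3]
gripper_width: 0.0617
finger_force: 0.0
```

arm_command --dp '[[0.075, 0.325, 0], [0.075, 0.325, 0], [0.075, 0.325, 0], [0.075, 0.325, 0], [0.037, 0.162, 0]]' --turn '[[0, 0, 0], [0, 0, 0], [0, 0, 0], [0, 0, 0], [0, 0, 0]]' --fingers '[0.3, 0.3, 0.3, 0.3, 0.3]'

```text
time_s: 4.1
tool_pos: [0.4983, -0.1537, 0.1012]
orientation: [0.0, 0.782, 0.624, 0.0]
force: [-0.5, 1.1, -0.2]
gripper_width: 0.0618
finger_force: 0.0
```

arm_command --dp '[[0.037, 0.162, 0], [0.037, 0.162, 0], [0.037, 0.162, 0], [0.037, 0.162, 0], [0.037, 0.162, 0]]' --turn '[[0, 0, 0], [0, 0, 0], [0, 0, 0], [0, 0, 0], [0, 0, 0]]' --fingers '[0.3, 0.3, 0.3, 0.3, 0.3]'

```text
time_s: 4.6
tool_pos: [0.5038, -0.1309, 0.101]
orientation: [0.001, 0.782, 0.623, 0.0]
force: [-1.1, -5.1, 3.7]
gripper_width: 0.0615
finger_force: 2.6
```

```bash
python3 st.py
```

```text
t 4.6 tcp [ 0.5038 -0.1309  0.101 ] carr [-170.7    0.5  101. ] tooly [ 0.9747 -0.2233  0.0012] z [ 0.001 -0.001 -1.   ] Fc -5.18 -0.06 3.74 w 0.0615 j [-0.48  0.56  1.73 -0.    0.86 -0.25]
```

arm_command --dp '[[0.037, 0.162, 0], [0.037, 0.162, 0], [0.037, 0.162, 0], [0.037, 0.162, 0], [0.037, 0.162, 0]]' --turn '[[0, 0, 0], [0, 0, 0], [0, 0, 0], [0, 0, 0], [0, 0, 0]]' --fingers '[0.3, 0.3, 0.3, 0.3, 0.3]'

```text
time_s: 5.1
tool_pos: [0.5093, -0.1066, 0.101]
orientation: [0.001, 0.782, 0.623, 0.0]
force: [-0.9, -4.8, 3.9]
gripper_width: 0.0618
finger_force: 2.7
```

arm_command --dp '[[0.037, 0.162, 0], [0.037, 0.162, 0], [0.037, 0.162, 0], [0.03, 0.13, 0], [0.022, 0.097, 0]]' --turn '[[0, 0, 0], [0, 0, 0], [0, 0, 0], [0, 0, 0], [0, 0, 0]]' --fingers '[0.3, 0.3, 0.3, 0.3, 0.3]'

```text
time_s: 5.6
tool_pos: [0.5141, -0.0851, 0.1009]
orientation: [0.001, 0.782, 0.623, 0.0]
force: [-0.6, -5.8, 4.4]
gripper_width: 0.0615
finger_force: 2.7
```

```bash
python3 st.py
```

```text
t 5.6 tcp [ 0.5141 -0.0851  0.1009] carr [-123.7    0.7  100.9] tooly [ 9.748e-01 -2.232e-01  9.000e-04] z [ 0.001 -0.001 -1.   ] Fc -5.82 -0.71 4.45 w 0.0615 j [-0.39  0.56  1.72 -0.    0.86 -0.16]
```

Now 2 mm per row until the force rises.

arm_command --dp '[[0.015, 0.065, 0], [0.015, 0.065, 0]]' --turn '[[0, 0, 0], [0, 0, 0]]' --fingers '[0.3, 0.3]'

```text
time_s: 5.8
tool_pos: [0.515, -0.0813, 0.1009]
orientation: [0.0, 0.782, 0.623, -0.0]
force: [-0.8, -5.8, 5.2]
gripper_width: 0.0618
finger_force: 2.7
```

arm_command --dp '[[0.011, 0.05, 0]]' --turn '[[0, 0, 0]]' --fingers '[0.3]'

```text
time_s: 5.9
tool_pos: [0.5151, -0.0803, 0.1009]
orientation: [0.001, 0.782, 0.623, -0.001]
force: [-5.6, -16.1, 4.1]
gripper_width: 0.0613
finger_force: 8.5
```

arm_command --dp '[[0.007, 0.03, 0], [0, 0, 0], [0, 0, 0]]' --turn '[[0, 0, 0], [0, 0, 0], [0, 0, 0]]' --fingers '[0.3, 0.3, 0.3]'

```text
time_s: 6.2
tool_pos: [0.5151, -0.0803, 0.1009]
orientation: [0.001, 0.782, 0.623, -0.001]
force: [-6.0, -14.9, 5.7]
gripper_width: 0.0616
finger_force: 7.9
```

```bash
python3 st.py
```

```text
t 6.2 tcp [ 0.5151 -0.0803  0.1009] carr [-118.8    0.8  100.9] tooly [ 9.748e-01 -2.231e-01  3.000e-04] z [-0.    -0.003 -1.   ] Fc -15.83 2.47 5.75 w 0.0616 j [-0.38  0.56  1.72 -0.    0.86 -0.15]
```

arm_command --dp '[[-0.03, -0.13, 0], [-0.075, -0.325, 0], [-0.15, -0.65, 0], [-0.15, -0.65, 0], [-0.15, -0.65, 0]]' --turn '[[0, 0, 0], [0, 0, 0], [0, 0, 0], [0, 0, 0], [0, 0, 0]]' --fingers '[0.3, 0.3, 0.3, 0.3, 0.3]'

```text
time_s: 6.7
tool_pos: [0.4982, -0.1515, 0.1003]
orientation: [-0.0, 0.782, 0.623, 0.0]
force: [0.4, -0.1, -0.8]
gripper_width: 0.0615
finger_force: 0.0
```

arm_command --dp '[[-0.112, -0.487, 0], [0, 0, 0.9], [0, 0, 0.9], [0, 0, 0.9], [0, 0, 0.9]]' --turn '[[0, 0, 0], [0, 0, 0], [0, 0, 0], [0, 0, 0], [0, 0, 0]]' --fingers '[1, 1, 1, 1, 1]'

```text
time_s: 7.2
tool_pos: [0.495, -0.1654, 0.2094]
orientation: [-0.0, 0.782, 0.623, 0.0]
force: [-0.1, -0.6, -0.0]
gripper_width: 0.0238
finger_force: 0.0
```

```bash
python3 st.py
python3 - <<'E'
from cell import arm
import cv2
from h import *
i=arm.camera("top")["img"];cv2.imwrite("pics/top1.png",i)
cv2.imwrite("pics/c2.png",cv2.resize(i[130:310,240:500],None,fx=3,fy=3,interpolation=cv2.INTER_CUBIC))
p=np.load("p.npy")
for n,u,v,z in[("bowl",468,216,.03),("jar",322,133,.08)]:
    X=ray(u,v,z);print(n,X.round(3),toC(p,X).round(3))
for th in(1.9,1.75,1.6,1.2,.8,.4,.1,0):
    c,s=np.cos(th),np.sin(th);P=np.array([c*-.017+s*-.165-.146,-s*-.017+c*-.165+.105,.1]);print(th,P.round(4),toW(p,P).round(4))
E
```

```text
t 7.2 tcp [ 0.495  -0.1654  0.2094] carr [-206.2    1.2  209.4] tooly [ 9.748e-01 -2.232e-01 -6.000e-04] z [-0.     0.001 -1.   ] Fc -0.66 -0.01 -0.03 w 0.0238 j [-0.55  0.4   1.63  0.    1.11 -0.32]
bowl [ 0.52  -0.364  0.03 ] [-0.394 -0.067  0.03 ]
jar [ 0.717 -0.004  0.08 ] [ 0.001 -0.179  0.08 ]
1.9 [-0.2966  0.1744  0.1   ] [ 0.306  -0.2146  0.1   ]
1.75 [-0.3053  0.1511  0.1   ] [ 0.3267 -0.2283  0.1   ]
1.6 [-0.3104  0.1268  0.1   ] [ 0.3493 -0.2388  0.1   ]
1.2 [-0.3059  0.0611  0.1   ] [ 0.4144 -0.2491  0.1   ]
0.8 [-0.2762  0.0022  0.1   ] [ 0.4784 -0.2334  0.1   ]
0.4 [-0.2259 -0.0404  0.1   ] [ 0.5312 -0.1939  0.1   ]
0.1 [-0.1794 -0.0575  0.1   ] [ 0.5583 -0.1524  0.1   ]
0 [-0.163 -0.06   0.1  ] [ 0.5644 -0.137   0.1   ]
```

View pics/c2.png

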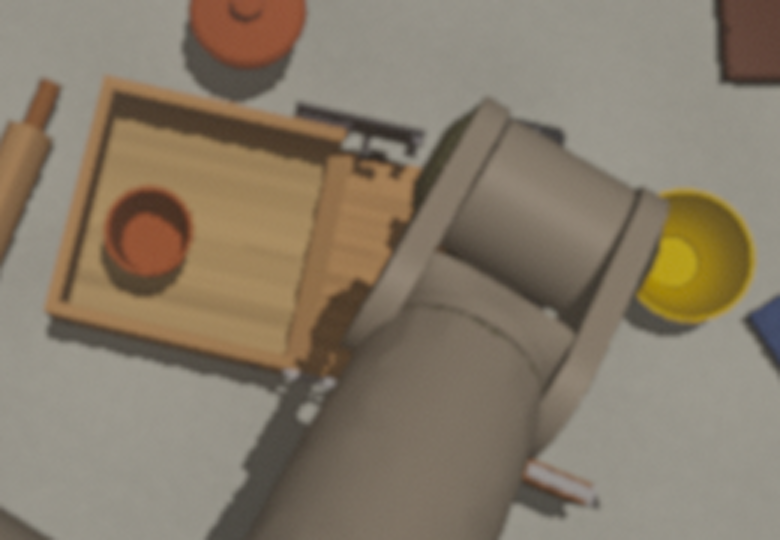

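arm_command --dp '[[-0.284, -0.035, 0], [-0.284, -0.035, 0], [-0.284, -0.035, 0], [-0.284, -0.035, 0], [-0.284, -0.035, 0]]' --turn '[[0, 0, -0.84], [0, 0, -0.84], [0, 0, -0.84], [0, 0, -0.84], [0, 0, -0.84]]' --fingers '[1, 1, 1, 1, 1]'

```text
time_s: 7.75
tool_pos: [0.4522, -0.1706, 0.2082]
orientation: [-0.0, 0.896, 0.445, 0.0]
force: [-0.1, -0.2, 0.8]
gripper_width: 0.0006
finger_force: 0.0
```

arm_command --dp '[[-0.284, -0.035, 0], [-0.284, -0.035, 0], [-0.284, -0.035, 0], [-0.284, -0.035, 0], [-0.284, -0.035, 0]]' --turn '[[0, 0, -0.84], [0, 0, -0.84], [0, 0, -0.84], [0, 0, -0.84], [0, 0, -0.84]]' --fingers '[1, 1, 1, 1, 1]'

```text
time_s: 8.25
tool_pos: [0.4096, -0.1759, 0.2083]
orientation: [-0.0, 0.969, 0.249, -0.0]
force: [0.1, 0.1, 0.2]
gripper_width: 0.0003
finger_force: 0.0
```

arm_command --dp '[[-0.284, -0.035, 0], [-0.284, -0.035, 0], [-0.284, -0.035, 0], [-0.284, -0.035, 0], [-0.284, -0.035, 0]]' --turn '[[0, 0, -0.84], [0, 0, -0.84], [0, 0, -0.84], [0, 0, -0.84], [0, 0, -0.84]]' --fingers '[1, 1, 1, 1, 1]'

```text
time_s: 8.75
tool_pos: [0.367, -0.1811, 0.2083]
orientation: [-0.0, 0.999, 0.041, -0.0]
force: [-0.6, -0.4, -0.7]
gripper_width: 0.0006
finger_force: 0.0
```

arm_command --dp '[[-0.284, -0.035, 0], [-0.284, -0.035, 0], [-0.284, -0.035, 0], [-0.284, -0.035, 0], [-0.284, -0.035, 0]]' --turn '[[0, 0, -0.84], [0, 0, -0.84], [0, 0, -0.84], [0, 0, -0.84], [0, 0, -0.84]]' --fingers '[1, 1, 1, 1, 1]'

```text
time_s: 9.25
tool_pos: [0.3245, -0.1863, 0.2083]
orientation: [-0.0, 0.986, -0.168, -0.0]
force: [0.9, -1.3, 0.1]
gripper_width: 0.0005
finger_force: 0.0
```

arm_command --dp '[[-0.284, -0.035, 0], [-0.284, -0.035, 0], [-0.284, -0.035, 0], [-0.284, -0.035, 0], [-0.284, -0.035, 0]]' --turn '[[0, 0, -0.84], [0, 0, -0.84], [0, 0, -0.84], [0, 0, -0.84], [0, 0, -0.84]]' --fingers '[1, 1, 1, 1, 1]'

```text
time_s: 9.75
tool_pos: [0.2819, -0.1916, 0.2084]
orientation: [-0.0, 0.929, -0.37, -0.0]
force: [-0.2, -0.4, -0.5]
gripper_width: 0.0005
finger_force: 0.0
```

```bash
python3 st.py
python3 - <<'E'
from cell import arm
import cv2
a=arm.camera("scene")["img"];cv2.imwrite("pics/s1.png",cv2.resize(a[80:290,200:480],None,fx=2.8,fy=2.8,interpolation=cv2.INTER_CUBIC))
E
```

```text
t 9.75 tcp [ 0.2819 -0.1916  0.2084] carr [-279.6  203.1  208.4] tooly [-6.872e-01 -7.265e-01 -4.000e-04] z [ 0.     0.001 -1.   ] Fc -0.39 0.09 -0.52 w 0.0005 j [-0.95  0.02  2.13  0.    1.    1.38]
```

View pics/s1.png

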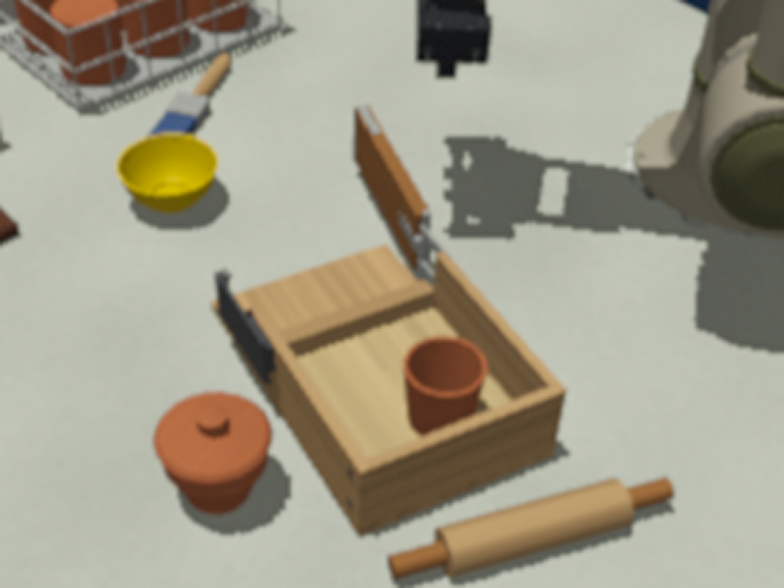

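arm_command --dp '[[0, 0, -0.837], [0, 0, -0.837], [0, 0, -0.837], [0, 0, -0.837]]' --turn '[[0, 0, 0], [0, 0, 0], [0, 0, 0], [0, 0, 0]]' --fingers '[1, 1, 1, 1]'

```text
time_s: 10.2
tool_pos: [0.2824, -0.1916, 0.1071]
orientation: [0.0, 0.93, -0.367, 0.0]
force: [1.0, -0.6, 0.2]
gripper_width: 0.0006
finger_force: 0.0
```

```bash
python3 st.py
cat > arc.py <<'E'
from h import *
p=np.load("p.npy")
def pos(th,off=.017,r=.165):
    c,s=np.cos(th),np.sin(th);return toW(p,np.array([-c*off-s*r-.146,s*off-c*r+.105,.1]))
E
python3 - <<'E'
from arc import *
ths=np.r_[[2.1,2.0,1.9,1.8],np.arange(1.77,1.49,-.03),1.5-.0625*np.arange(1,21)]
for a,b in zip(ths,ths[1:]): print(b.round(4),((pos(b)-pos(a))/.03)[:2].round(3),(a-b).round(4)*10)
E
```

```text
t 10.2 tcp [ 0.2824 -0.1916  0.1071] carr [-279.5  202.6  107.1] tooly [-6.836e-01 -7.299e-01 -2.000e-04] z [ 0. -0. -1.] Fc -0.37 -1.16 0.23 w 0.0006 j [-0.94  0.24  2.23  0.    0.67  1.38]
2.0 [ 0.382 -0.4  ] 1.0
1.9 [ 0.42  -0.359] 1.0
1.8 [ 0.454 -0.316] 1.0
1.77 [ 0.142 -0.086] 0.3
1.74 [ 0.145 -0.081] 0.3
1.71 [ 0.147 -0.077] 0.3
1.68 [ 0.149 -0.073] 0.3
1.65 [ 0.151 -0.068] 0.3
1.62 [ 0.153 -0.064] 0.3
1.59 [ 0.155 -0.059] 0.3
1.56 [ 0.157 -0.054] 0.3
1.53 [ 0.158 -0.05 ] 0.3
1.5 [ 0.16  -0.045] 0.3
1.4375 [ 0.337 -0.078] 0.625
1.375 [ 0.341 -0.057] 0.625
1.3125 [ 0.344 -0.035] 0.625
1.25 [ 0.345 -0.014] 0.625
1.1875 [0.345 0.008] 0.625
1.125 [0.344 0.03 ] 0.625
1.0625 [0.342 0.051] 0.625
1.0 [0.338 0.072] 0.625
0.9375 [0.333 0.093] 0.625
0.875 [0.326 0.114] 0.625
0.8125 [0.318 0.134] 0.625
0.75 [0.31  0.154] 0.625
0.6875 [0.299 0.173] 0.625
0.625 [0.288 0.191] 0.625
0.5625 [0.275 0.209] 0.625
0.5 [0.262 0.225] 0.625
0.4375 [0.247 0.241] 0.625
0.375 [0.232 0.256] 0.625
0.3125 [0.215 0.27 ] 0.625
0.25 [0.198 0.283] 0.625
```

arm_command --dp '[[0.38, -0.4, 0], [0.42, -0.36, 0], [0.45, -0.315, 0], [0.142, -0.086, 0], [0.145, -0.081, 0]]' --turn '[[0, 0, 1], [0, 0, 1], [0, 0, 1], [0, 0, 0.3], [0, 0, 0.3]]' --fingers '[1, 1, 1, 1, 1]'

```text
time_s: 10.7
tool_pos: [0.3284, -0.2286, 0.1078]
orientation: [-0.0, 0.981, -0.195, -0.0]
force: [-1.8, -0.2, -0.0]
gripper_width: 0.0005
finger_force: 0.6
```

arm_command --dp '[[0.147, -0.077, 0], [0.149, -0.073, 0], [0.151, -0.068, 0], [0.153, -0.064, 0], [0.155, -0.059, 0]]' --turn '[[0, 0, 0.3], [0, 0, 0.3], [0, 0, 0.3], [0, 0, 0.3], [0, 0, 0.3]]' --fingers '[1, 1, 1, 1, 1]'

```text
time_s: 11.2
tool_pos: [0.3514, -0.2392, 0.1081]
orientation: [-0.0, 0.993, -0.121, -0.0]
force: [0.4, 0.9, 0.1]
gripper_width: 0.0005
finger_force: 0.2
```

arm_command --dp '[[0.157, -0.054, 0], [0.158, -0.05, 0], [0.16, -0.045, 0]]' --turn '[[0, 0, 0.3], [0, 0, 0.3], [0, 0, 0.3]]' --fingers '[1, 1, 1]'

```text
time_s: 11.5
tool_pos: [0.3657, -0.2437, 0.1081]
orientation: [-0.0, 0.997, -0.076, -0.0]
force: [-0.5, 0.6, -0.2]
gripper_width: 0.0003
finger_force: 0.2
```

```bash
python3 st.py; python3 -c "
from arc import *
print(pos(1.5))"
```

```text
t 11.5 tcp [ 0.3657 -0.2437  0.1081] carr [-311.6  109.7  108.1] tooly [-0.1511 -0.9885 -0.    ] z [-0.  0. -1.] Fc 0.45 0.57 -0.18 w 0.0003 j [-0.86  0.41  1.96 -0.    0.77  0.87]
[ 0.36509433 -0.24378758  0.1       ]
```

Contact is being made gently; continue the arc.

arm_command --dp '[[0.337, -0.078, 0], [0.341, -0.057, 0], [0.344, -0.035, 0], [0.345, -0.014, 0], [0.345, 0.008, 0]]' --turn '[[0, 0, 0.625], [0, 0, 0.625], [0, 0, 0.625], [0, 0, 0.625], [0, 0, 0.625]]' --fingers '[1, 1, 1, 1, 1]'

```text
time_s: 12.0
tool_pos: [0.4172, -0.249, 0.108]
orientation: [0.0, 0.997, 0.081, -0.0]
force: [-1.7, -1.3, -0.2]
gripper_width: 0.0005
finger_force: 0.5
```

arm_command --dp '[[0.344, 0.03, 0], [0.342, 0.051, 0], [0.338, 0.072, 0], [0.333, 0.093, 0], [0.326, 0.114, 0]]' --turn '[[0, 0, 0.625], [0, 0, 0.625], [0, 0, 0.625], [0, 0, 0.625], [0, 0, 0.625]]' --fingers '[1, 1, 1, 1, 1]'

```text
time_s: 12.5
tool_pos: [0.4678, -0.2382, 0.108]
orientation: [0.0, 0.972, 0.235, -0.0]
force: [-1.2, -1.0, 0.1]
gripper_width: 0.0007
finger_force: 0.6
```

arm_command --dp '[[0.318, 0.134, 0], [0.31, 0.154, 0], [0.299, 0.173, 0], [0.288, 0.191, 0], [0.275, 0.209, 0]]' --turn '[[0, 0, 0.625], [0, 0, 0.625], [0, 0, 0.625], [0, 0, 0.625], [0, 0, 0.625]]' --fingers '[1, 1, 1, 1, 1]'

```text
time_s: 13.0
tool_pos: [0.5125, -0.2123, 0.108]
orientation: [0.0, 0.924, 0.383, 0.0]
force: [-0.0, -1.9, 0.3]
gripper_width: 0.0003
finger_force: 0.8
```

arm_command --dp '[[0.262, 0.225, 0], [0.247, 0.241, 0], [0.232, 0.256, 0], [0.215, 0.27, 0], [0.198, 0.283, 0]]' --turn '[[0, 0, 0.625], [0, 0, 0.625], [0, 0, 0.625], [0, 0, 0.625], [0, 0, 0.625]]' --fingers '[1, 1, 1, 1, 1]'

```text
time_s: 13.5
tool_pos: [0.5471, -0.174, 0.1081]
orientation: [0.0, 0.853, 0.522, 0.0]
force: [-0.1, -2.1, 0.0]
gripper_width: 0.0002
finger_force: 1.0
```

```bash
python3 st.py
python3 - <<'E'
from arc import *
print(pos(.25))
ths=np.r_[.25,.22,.19,.16,.14,.13,.12,.11,.1,.09,.08,.05,0]
for a,b in zip(ths,ths[1:]): print(b.round(4),((pos(b)-pos(a))/.03)[:2].round(3),(a-b).round(4)*10)
from cell import arm
import cv2
a=arm.camera("scene")["img"];cv2.imwrite("pics/s2.png",cv2.resize(a[80:290,200:480],None,fx=2.8,fy=2.8,interpolation=cv2.INTER_CUBIC))
E
```

```text
t 13.5 tcp [ 0.5471 -0.174   0.1081] carr [-202.9  -51.4  108.1] tooly [ 8.909e-01 -4.541e-01  8.000e-04] z [ 0.001 -0.001 -1.   ] Fc -2.09 -0.41 0.03 w 0.0002 j [-0.51  0.64  1.55 -0.    0.95 -0.04]
[ 0.54628513 -0.17417195  0.1       ]
0.22 [0.089 0.14 ] 0.3
0.19 [0.084 0.143] 0.3
0.16 [0.08  0.145] 0.3
0.14 [0.051 0.098] 0.2
0.13 [0.025 0.049] 0.1
0.12 [0.024 0.05 ] 0.1
0.11 [0.024 0.05 ] 0.1
0.1 [0.023 0.05 ] 0.1
0.09 [0.023 0.05 ] 0.1
0.08 [0.022 0.051] 0.1
0.05 [0.064 0.153] 0.3
0.0 [0.096 0.259] 0.5
```

View pics/s2.png

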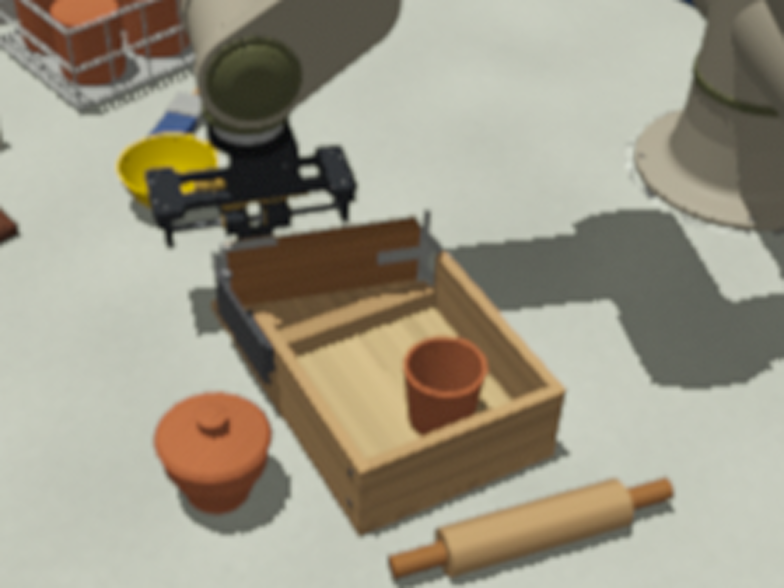

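arm_command --dp '[[0.089, 0.14, 0], [0.084, 0.143, 0], [0.08, 0.145, 0]]' --turn '[[0, 0, 0.3], [0, 0, 0.3], [0, 0, 0.3]]' --fingers '[1, 1, 1]'

```text
time_s: 13.85
tool_pos: [0.5542, -0.1612, 0.1081]
orientation: [0.0, 0.829, 0.559, 0.0]
force: [0.6, -1.7, 0.3]
gripper_width: 0.0006
finger_force: 1.0
```

arm_command --dp '[[0.025, 0.049, 0], [0.025, 0.049, 0]]' --turn '[[0, 0, 0.1], [0, 0, 0.1]]' --fingers '[1, 1]'

```text
time_s: 14.05
tool_pos: [0.5556, -0.1582, 0.1081]
orientation: [0.0, 0.824, 0.567, -0.0]
force: [0.4, -2.6, -0.5]
gripper_width: 0.0002
finger_force: 1.0
```

arm_command --dp '[[0.025, 0.049, 0], [0.024, 0.05, 0]]' --turn '[[0, 0, 0.1], [0, 0, 0.1]]' --fingers '[1, 1]'

```text
time_s: 14.25
tool_pos: [0.5571, -0.1553, 0.1081]
orientation: [0.0, 0.818, 0.575, 0.0]
force: [0.0, -2.3, -0.1]
gripper_width: 0.0004
finger_force: 1.0
```

arm_command --dp '[[0.024, 0.05, 0], [0.023, 0.05, 0]]' --turn '[[0, 0, 0.1], [0, 0, 0.1]]' --fingers '[1, 1]'

```text
time_s: 14.45
tool_pos: [0.5585, -0.1522, 0.1081]
orientation: [0.0, 0.812, 0.584, 0.0]
force: [1.4, -2.3, -0.7]
gripper_width: 0.0006
finger_force: 1.0
```

```bash
python3 st.py;python3 -c "
from arc import *
print(pos(.1))"
```

```text
t 14.45 tcp [ 0.5585 -0.1522  0.1081] carr [-179.1  -57.6  108.1] tooly [ 9.479e-01 -3.186e-01  1.000e-04] z [ 0. -0. -1.] Fc -1.9 -1.86 -0.72 w 0.0006 j [-0.47  0.65  1.54  0.    0.96 -0.14]
[ 0.55828915 -0.1524048   0.1       ]
```

arm_command --dp '[[0.022, 0.051, 0], [0.011, 0.026, 0]]' --turn '[[0, 0, 0.1], [0, 0, 0.05]]' --fingers '[1, 1]'

```text
time_s: 14.65
tool_pos: [0.5595, -0.1498, 0.1081]
orientation: [0.0, 0.808, 0.59, 0.0]
force: [1.0, -2.2, 0.1]
gripper_width: 0.0005
finger_force: 1.0
```

arm_command --dp '[[0.011, 0.026, 0], [0.011, 0.026, 0]]' --turn '[[0, 0, 0.05], [0, 0, 0.05]]' --fingers '[1, 1]'

```text
time_s: 14.85
tool_pos: [0.5601, -0.1486, 0.1081]
orientation: [0.0, 0.805, 0.594, -0.0]
force: [-0.4, -6.7, -0.4]
gripper_width: 0.0005
finger_force: 3.4
```

arm_command --dp '[[0.011, 0.026, 0], [0.011, 0.026, 0]]' --turn '[[0, 0, 0.05], [0, 0, 0.05]]' --fingers '[1, 1]'

```text
time_s: 15.05
tool_pos: [0.5606, -0.1475, 0.1081]
orientation: [0.0, 0.802, 0.598, -0.0]
force: [-2.1, -7.6, -0.3]
gripper_width: 0.0003
finger_force: 3.7
```

arm_command --dp '[[0.011, 0.026, 0], [0.011, 0.026, 0]]' --turn '[[0, 0, 0.05], [0, 0, 0.05]]' --fingers '[1, 1]'

```text
time_s: 15.25
tool_pos: [0.5612, -0.1461, 0.1081]
orientation: [0.0, 0.799, 0.602, -0.001]
force: [-1.5, -8.6, -0.3]
gripper_width: 0.0004
finger_force: 4.1
```

arm_command --dp '[[0.011, 0.026, 0]]' --turn '[[0, 0, 0.05]]' --fingers '[1]'

```text
time_s: 15.35
tool_pos: [0.5615, -0.1454, 0.1081]
orientation: [0.0, 0.797, 0.604, -0.001]
force: [-1.4, -8.2, 0.6]
gripper_width: 0.0003
finger_force: 4.3
```

arm_command --dp '[[0.011, 0.026, 0]]' --turn '[[0, 0, 0.05]]' --fingers '[1]'

```text
time_s: 15.45
tool_pos: [0.5618, -0.1446, 0.1081]
orientation: [0.0, 0.796, 0.606, -0.001]
force: [-3.0, -8.8, 0.1]
gripper_width: 0.0004
finger_force: 4.5
```

arm_command --dp '[[0.011, 0.026, 0]]' --turn '[[0, 0, 0.05]]' --fingers '[1]'

```text
time_s: 15.55
tool_pos: [0.5621, -0.1439, 0.1081]
orientation: [0.0, 0.794, 0.607, -0.001]
force: [-2.8, -9.0, 1.3]
gripper_width: 0.0003
finger_force: 4.6
```

arm_command --dp '[[0.011, 0.026, 0]]' --turn '[[0, 0, 0.05]]' --fingers '[1]'

```text
time_s: 15.65
tool_pos: [0.5624, -0.1432, 0.1081]
orientation: [0.0, 0.793, 0.609, -0.001]
force: [-3.3, -8.9, 0.4]
gripper_width: 0.0005
finger_force: 4.8
```

arm_command --dp '[[0.011, 0.026, 0]]' --turn '[[0, 0, 0.05]]' --fingers '[1]'

```text
time_s: 15.75
tool_pos: [0.5627, -0.1424, 0.1081]
orientation: [0.0, 0.791, 0.611, -0.001]
force: [-2.7, -8.6, 1.1]
gripper_width: 0.0005
finger_force: 4.4
```

arm_command --dp '[[0.011, 0.026, 0]]' --turn '[[0, 0, 0.05]]' --fingers '[1]'

```text
time_s: 15.85
tool_pos: [0.5631, -0.1414, 0.1081]
orientation: [0.0, 0.79, 0.613, -0.001]
force: [-0.8, -6.3, 0.9]
gripper_width: 0.0001
finger_force: 3.2
```

Past the crest, with the force falling. On in small steps.

arm_command --dp '[[0.011, 0.026, 0]]' --turn '[[0, 0, 0.05]]' --fingers '[1]'

```text
time_s: 15.95
tool_pos: [0.5635, -0.1403, 0.1081]
orientation: [0.0, 0.788, 0.615, -0.0]
force: [-1.3, -4.2, 0.9]
gripper_width: 0.0002
finger_force: 2.3
```

arm_command --dp '[[0.011, 0.026, 0]]' --turn '[[0, 0, 0.05]]' --fingers '[1]'

```text
time_s: 16.05
tool_pos: [0.5639, -0.1392, 0.1081]
orientation: [-0.0, 0.787, 0.617, -0.0]
force: [-0.5, -4.4, 0.7]
gripper_width: 0.0003
finger_force: 1.7
```

arm_command --dp '[[0.009, 0.022, 0]]' --turn '[[0, 0, 0.04]]' --fingers '[1]'

```text
time_s: 16.15
tool_pos: [0.5642, -0.1382, 0.1081]
orientation: [-0.0, 0.785, 0.619, -0.0]
force: [-1.1, -0.6, 0.6]
gripper_width: 0.0002
finger_force: 0.5
```

arm_command --dp '[[0.007, 0.018, 0]]' --turn '[[0, 0, 0.03]]' --fingers '[1]'

```text
time_s: 16.25
tool_pos: [0.5645, -0.1373, 0.1079]
orientation: [-0.0, 0.784, 0.62, 0.0]
force: [-0.2, 0.1, 0.2]
gripper_width: 0.0005
finger_force: 0.4
```

arm_command --dp '[[0.006, 0.015, 0]]' --turn '[[0, 0, 0.03]]' --fingers '[1]'

```text
time_s: 16.35
tool_pos: [0.5646, -0.1371, 0.1079]
orientation: [-0.0, 0.783, 0.622, -0.0]
force: [-1.3, -1.4, 0.0]
gripper_width: 0.0005
finger_force: 1.0
```

arm_command --dp '[[0.006, 0.015, 0]]' --turn '[[0, 0, 0]]' --fingers '[1]'

```text
time_s: 16.45
tool_pos: [0.5647, -0.1367, 0.108]
orientation: [-0.0, 0.783, 0.621, -0.0]
force: [-1.8, -1.9, 1.1]
gripper_width: 0.0005
finger_force: 1.1
```

arm_command --dp '[[0.006, 0.015, 0]]' --turn '[[0, 0, 0]]' --fingers '[1]'

```text
time_s: 16.55
tool_pos: [0.5649, -0.1364, 0.1079]
orientation: [-0.0, 0.784, 0.621, -0.0]
force: [-2.4, -1.6, -0.2]
gripper_width: 0.0001
finger_force: 1.2
```

arm_command --dp '[[0.006, 0.015, 0]]' --turn '[[0, 0, 0]]' --fingers '[1]'

```text
time_s: 16.65
tool_pos: [0.5651, -0.136, 0.1079]
orientation: [-0.0, 0.784, 0.621, -0.0]
force: [-2.7, -3.1, -0.4]
gripper_width: 0.0006
finger_force: 1.8
```

arm_command --dp '[[0.006, 0.015, 0]]' --turn '[[0, 0, 0]]' --fingers '[1]'

```text
time_s: 16.75
tool_pos: [0.5652, -0.1358, 0.108]
orientation: [-0.0, 0.784, 0.621, -0.0]
force: [-4.3, -4.5, 1.4]
gripper_width: 0.0005
finger_force: 2.8
```

Now the force climbs steeply with little motion: buffer being met. Two more small steps.

arm_command --dp '[[0.004, 0.015, 0]]' --turn '[[0, 0, 0]]' --fingers '[1]'

```text
time_s: 16.85
tool_pos: [0.5652, -0.1355, 0.108]
orientation: [-0.0, 0.783, 0.621, -0.001]
force: [-5.2, -6.7, 0.8]
gripper_width: 0.0006
finger_force: 3.7
```

arm_command --dp '[[0.003, 0.012, 0], [0, 0, 0]]' --turn '[[0, 0, 0], [0, 0, 0]]' --fingers '[1, 1]'

```text
time_s: 17.05
tool_pos: [0.5652, -0.1355, 0.108]
orientation: [0.0, 0.784, 0.621, -0.001]
force: [-4.6, -6.7, 0.3]
gripper_width: 0.0001
finger_force: 3.8
```

```bash
python3 st.py
```

```text
t 17.05 tcp [ 0.5652 -0.1355  0.108 ] carr [-161.3  -60.5  108. ] tooly [ 9.737e-01 -2.278e-01 -9.000e-04] z [-0.001 -0.001 -1.   ] Fc -7.56 3.02 0.31 w 0.0001 j [-0.44  0.65  1.53 -0.    0.96 -0.21]
```

arm_command --dp '[[-0.007, -0.03, 0], [-0.007, -0.03, 0], [-0.007, -0.03, 0], [-0.007, -0.03, 0], [-0.007, -0.03, 0]]' --turn '[[0, 0, 0], [0, 0, 0], [0, 0, 0], [0, 0, 0], [0, 0, 0]]' --fingers '[1, 1, 1, 1, 1]'

```text
time_s: 17.55
tool_pos: [0.5648, -0.1391, 0.1082]
orientation: [0.0, 0.784, 0.621, 0.0]
force: [-0.3, 0.5, -0.4]
gripper_width: 0.0006
finger_force: 0.0
```

arm_command --dp '[[-0.03, -0.13, 0], [-0.03, -0.13, 0], [-0.03, -0.13, 0], [-0.03, -0.13, 0], [-0.03, -0.13, 0]]' --turn '[[0, 0, 0], [0, 0, 0], [0, 0, 0], [0, 0, 0], [0, 0, 0]]' --fingers '[1, 1, 1, 1, 1]'

```text
time_s: 18.05
tool_pos: [0.56, -0.1592, 0.1081]
orientation: [0.0, 0.784, 0.621, 0.0]
force: [-0.2, 0.3, -0.4]
gripper_width: 0.0002
finger_force: 0.0
```

```bash
python3 st.py
python3 - <<'E'
from cell import arm
import cv2
a=arm.camera("scene")["img"];cv2.imwrite("pics/s3.png",cv2.resize(a[80:290,200:480],None,fx=2.8,fy=2.8,interpolation=cv2.INTER_CUBIC))
E
```

```text
t 18.05 tcp [ 0.56   -0.1592  0.1081] carr [-185.6  -60.7  108.1] tooly [ 0.9736 -0.2281  0.    ] z [ 0. -0. -1.] Fc 0.2 0.27 -0.42 w 0.0002 j [-0.48  0.65  1.53  0.    0.96 -0.25]
```

View pics/s3.png

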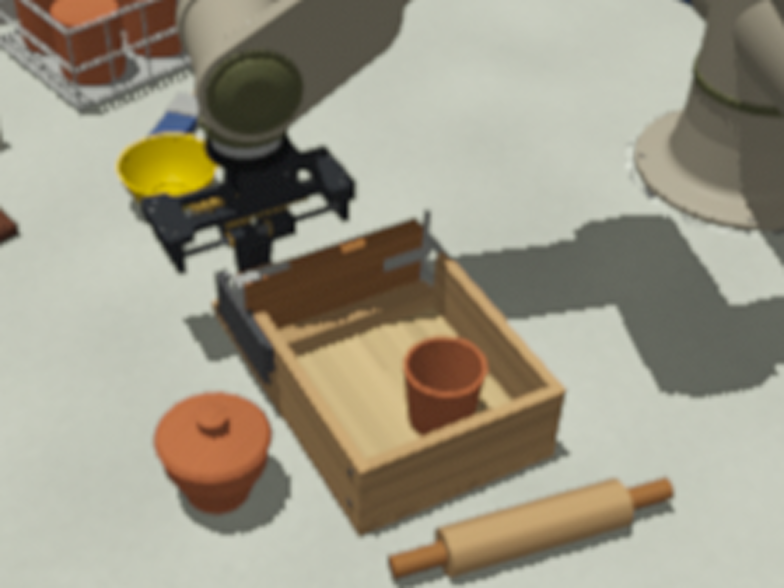

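The gate holds shut with no force on the fingers, and the pot is upright at (445,385). I'll clear the arm and hand in.

arm_command --dp '[[-0.06, -0.26, 0.2], [-0.06, -0.26, 0.5], [0, 0, 0.8], [0, 0, 0.5], [0, 0, 0]]' --turn '[[0, 0, 0], [0, 0, 0], [0, 0, 0], [0, 0, 0], [0, 0, 0]]' --fingers '[1, 1, 1, 1, 1]'

```text
time_s: 18.6
tool_pos: [0.5571, -0.1751, 0.1705]
orientation: [0.002, 0.784, 0.621, 0.001]
force: [-0.1, -0.4, -0.5]
gripper_width: 0.0003
finger_force: 0.0
```

Run:
```python
from cell import arm
print(arm.sign_off())
```

```text
the job is handed in; nothing more can be done
None
```

I handed the job in at 18.6 s: the board is home with the pot upright, the gate is latched and stayed shut when I let go, and the arm is clear of everything; the hand-in gave no verdict.

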